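# Stand the blue pH probe in its blue-banded holder cup

### The job

Take the blue-capped pH probe out of the sloping rest and stand it upright, glass tip down, in the holder cup with the blue band. The tip is glass, so lower it almost to the bottom of the cup before letting go rather than dropping it in. Leave the other two probes in the rest.

Things in the scene. Friction and masses are not known exactly. Their poses are not given: they have to be found in the camera images.
- probe_blue: Blue-capped pH probe, a rigid rod 160 mm long, 55-100 g. From the foot up: glass tip 12 mm diameter (0-40 mm), white body 18 mm (40-115), blue cap 22 mm (115-160). Origin: centre of the foot; z runs along the rod to the cap. Starts in a sloping rest, leaning 30 degrees from vertical, cap away from the robot (sideways within 17 degrees). Cap stands clear, for a grasp from above; lifts straight up.
- cup_blue: The cup to use: white, straight, 92 mm high, 48 mm outer diameter, blue band at the rim and blue edge on its 80 mm foot, fixed to the bench. Bore 40 mm, flat floor 12 mm above the bench; a probe in it may lean about 18 degrees on the rim. Origin: centre of the underside, z up. A like cup with an orange band stands at least 110 mm away (centre to centre): the wrong one.
- probe_orange: Orange-capped probe, same shape and origin as the blue one, in the same rest; stays there. The fixed grey rest has three channels side by side, 85 mm apart (63 mm free between caps), any probe in any one. A channel is 12 mm deep, with a ledge for the foot, carries the rod from beneath up to 95 mm from the foot and is open above; nothing holds the probe.
- probe_green: Green-capped probe, same shape, size and origin as the blue one, in the remaining channel of the same rest; stays there. In the rest the feet are 24 mm and the cap tops 170 mm above the bench: carry the blue one clear above its neighbours.
Mind the look-alikes: they are no part of the job. What is shaped like the probe_blue but red is not meant.

How it is judged:
On the way:
1. the blue probe, still held in the fingers, has its tip inside the blue-banded cup, less than 40 mm above the cup's floor (horizontal distance between probe_blue and cup_blue below 0.02 m and z of probe_blue in the frame of cup_blue below 0.052 m and contact force between probe_blue and the fingers above 0.5 N), for 0.1 s.
At the end, for the whole second after the job is handed in: The blue probe stands tip down in the blue-banded cup: its foot within 20 mm of the cup's axis and within 13 mm of the cup's floor, leaning less than 25 degrees, at rest and released; the other two probes are within 30 mm of where they were (horizontal distance between probe_blue and cup_blue below 0.02 m and z of probe_blue in the frame of cup_blue between 0.005 and 0.025 m and angle between probe_blue's own z axis and vertical below 0.44 rad and linear speed of probe_blue below 0.03 m/s and distance of each of probe_orange, probe_green from where it was at the start of the episode below 0.03 m); the robot touches nothing.
It fails at once if another probe is moved 30 mm or more (distance of any of probe_orange, probe_green from where it was at the start of the episode above 0.03 m).
It also fails if it takes over 38 s, if anything falls off the work surface, if the arm or the gripper's body presses on something with over 40 N, if the wrist force passes 120 N, or if a joint passes its speed limit or range.

### The arm

A 6-joint arm with a two-finger parallel gripper is mounted at the origin on the work surface. World frame = base frame: x ahead of the robot, y to its left, z up, the work surface at z = 0. Lengths are in m, angles in rad, forces in N, time in s.
With the tool pointing down it reaches from about 0.35 to 0.775 m from the base axis. Payload 5.5 kg.
Tool frame: the origin (TCP) lies between the finger pads; the fingertips stand 19 mm ahead of it and the grasp point (between the pads) is the TCP (env.tcp_to_tips is the distance from the TCP to the fingertips, in m); z points along the fingers, y is the direction in which the jaws open and shut (so a half turn about z gives the same grasp; the last joint's range is limited). The gripper opens to 85 mm and grips with 20 to 120 N. Pads are 22 mm wide; open, the fingers measure 114 mm over their backs; the gripper's body (76 mm by 85 mm) begins 54 mm behind the grasp point. The pads swing forward as they close: fully open they stand 13 mm farther back than shut.
Start: joints at [-1.438, 0.313, 0.046, 1.304, 0, 1.431], TCP at [0.155, -0.554, 0.25] pointing down, gripper open.
Joint ranges: [-2.76, 2.76], [-0.86, 1.69], [-1.03, 1.26], [-2.2, 2.34], [-1.47, 1.5], [-3.14, 3.14]. Speed limits (rad/s): [2.57, 2.57, 3.14, 3.14, 3.14, 3.14].

### API

Orientations are given as a unit quaternion [w, x, y, z].
In Python, from workcell import env, eyes, job gives the robot as it stands. The module is installed in compiled form; this text tells all that it offers.
- The arm moves only by the tool move_arm, never from a script. Its argument "commands" is a list of rows, each a list of 3 entries, a list of its own where there are three numbers: the shift along the world's x, y, z as a fraction of full scale, then the turn, a rotation vector about the world's x, y, z as a fraction of full scale, then the gripper command: -1 is shut, 1 is fully open, values between are in proportion. In form: [[[x, y, z], [wx, wy, wz], gripper], ...]. A call has 1 to 5 rows; each row shifts and turns the commanded pose from where the row before left it; what a row does not reach is not made up. Full scale, the value 1, is 0.04 m for a shift and 8 degrees for a turn. A row lasts 1/10 s, in which the tool goes at most 50 mm and 8.59 degrees, less where a joint would pass 70% of its speed; a pose out of reach is approached as far as the arm can. A call with a number of a shift or a turn outside -1 to 1 is refused whole. A call with a gripper value outside its range is refused whole. The fingers move at their own pace and stop on an object; "newtons" is the grip in N (left out, the last holds). Time passes only in rows, so rows that do not move let the fingers close. It gives the time, the measured TCP pose, the force and the opening at its end, in the units of the state.
- env.get_state(): the state, without advancing time (a new reading comes with each control period).
- eyes.read_camera(name): name is "side" or "top" or "wrist"; returns a dict with "frame" (420x560x3 uint8, red, green, blue), "mtx" (3x3 intrinsics, pixels), "camera_from_world" (4x4, takes a point from world to camera coordinates); the wrist camera has in their place "mount" (4x4, takes a point from camera to tool coordinates, whose origin is the TCP and whose axes are the flange's). Camera axes: x right, y down, z forward; pixel columns grow to the right and rows downward; lengths in m; the calibration is good to about 2 mm. A picture is of the moment at which its call begins: read the wrist's pose just before it. There is no depth.
- job.hand_in(): hands the job in, once; it reports no verdict.
The state is a dict: "clock": time; "joint_pos": joint angles; "qvel": joint speeds; "tau": joint torques, N m; "tcp_pos": TCP position; "orientation": TCP orientation; "wrist_force": force on the tool from outside, world axes, zero at the start; "ft_torque": the same for the moment, N m; "finger_gap": finger opening in m.
Only numpy, scipy, OpenCV 4.12 (cv2) and the standard library are available. Lean on these libraries where they do the work, as an engineer would, in place of code of your own. Each camera call takes 0.05 s, during which the arm holds its last target.

## Working session

There is one attempt and no reset: what is moved stays moved. The work goes in short steps, Python scripts to look and compute and a tool call to move; the robot and the scene stay as the last step left them, time stands still between calls to the robot, and variables do not carry over. Pictures are saved under pics/ and viewed, and the job is handed in when it is done.

Besides the shell and the picture viewer there is one more tool, called after ">>>" as name([rows], argument=value, ...), one row to a line, values as JSON. move_arm: Moves the arm, as the interface text tells. Its arguments: {"type":"object","properties":{"commands":{"type":"array","items":{"type":"array"}},"newtons":{"type":"number"}},"required":["commands"]}

```bash
mkdir -p pics
cat > h.py <<'E'
import numpy as np,cv2
from workcell import env,eyes,job
def save(n,f): cv2.imwrite('pics/'+n+'.png',cv2.cvtColor(f,cv2.COLOR_RGB2BGR))
E
python3 - <<'E'
from h import *
s=env.get_state();print(s['clock'],s['tcp_pos'],s['orientation'],s['finger_gap'])
d={}
for n in('top','side'):
    r=eyes.read_camera(n);save(n+'0',r['frame']);np.savez('pics/'+n+'0.npz',**{k:r[k] for k in r if k in('frame','mtx','camera_from_world')})
    print(n,r['mtx'].tolist(),np.round(r['camera_from_world'],4).tolist())
E
```

```text
0.0 [ 0.15483393 -0.55326411  0.24941058] [-9.21045470e-04  9.90711821e-01  1.35975139e-01 -1.81423195e-06] 0.08548116210742397
top [[447.18868158868077, 0.0, 282.6664931563843], [0.0, 447.18868158868077, 205.15874411134558], [0.0, 0.0, 1.0]] [[0.0227, -0.9997, 0.0072, 0.0139], [-0.9992, -0.023, -0.0335, 0.4662], [0.0336, -0.0064, -0.9994, 1.0219], [0.0, 0.0, 0.0, 1.0]]
side [[441.49752911334866, 0.0, 281.6786045760606], [0.0, 441.49752911334866, 206.54558512540976], [0.0, 0.0, 1.0]] [[-0.9503, -0.3106, -0.0236, 0.4561], [-0.1501, 0.5228, -0.8391, 0.1017], [0.2729, -0.7939, -0.5434, 0.7998], [0.0, 0.0, 0.0, 1.0]]
```

View pics/top0.png

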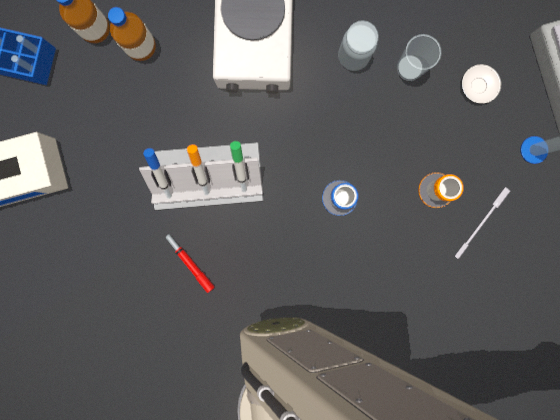

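View pics/side0.png

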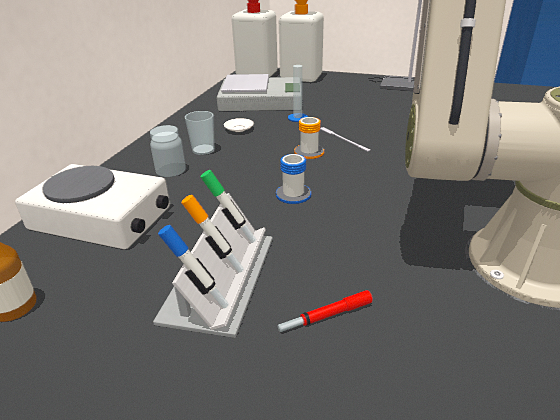

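The blue-capped probe shows at top (152,160) and side (175,242). The blue-banded cup is at top (344,196) and side (293,160). The orange cup, red probe, blue rack and blue-footed cylinder are not targets. I'll measure them and check with crops.

```bash
cat > m.py <<'E'
from h import *
def load(n): return dict(np.load('pics/'+n+'.npz'))
def ray(r,uv):
    T=r['camera_from_world'];R=T[:3,:3];c=-R.T@T[:3,3]
    d=R.T@np.linalg.solve(r['mtx'],[uv[0],uv[1],1]);return c,d/np.linalg.norm(d)
def onz(r,uv,z):
    c,d=ray(r,uv);return c+d*(z-c[2])/d[2]
def tri(a,ua,b,ub):
    A=[];B=[]
    P=[ray(a,ua),ray(b,ub)]
    M=[np.eye(3)-np.outer(d,d) for c,d in P]
    p=np.linalg.solve(sum(M),sum(m@c for m,(c,d) in zip(M,P)))
    return p,[np.linalg.norm(m@(p-c)) for m,(c,d) in zip(M,P)]
def proj(r,p):
    q=r['camera_from_world'][:3,:3]@p+r['camera_from_world'][:3,3];q=r['mtx']@q;return q[:2]/q[2]
def blobs(f,lo,hi,win):
    h=cv2.cvtColor(f,cv2.COLOR_RGB2HSV);m=cv2.inRange(h,lo,hi);x0,y0,x1,y1=win
    w=np.zeros_like(m);w[y0:y1,x0:x1]=m[y0:y1,x0:x1]
    n,l,st,ce=cv2.connectedComponentsWithStats(w)
    return [(st[i],ce[i],np.argwhere(l==i)[:,::-1].astype(np.float32)) for i in range(1,n) if st[i][4]>15]
E
python3 - <<'E'
from m import *
t,s=load('top0'),load('side0')
B=((100,110,40),(125,255,255))
C={'blue':B,'orange':((5,150,80),(22,255,255)),'green':((45,110,40),(85,255,255))}
W={'blue':((135,140,170,178),(150,220,195,265)),'orange':((180,138,208,175),(178,190,212,230)),'green':((225,135,250,170),(195,165,230,200))}
for k in C:
    pp=[]
    for r,w in zip((t,s),W[k]):
        b=max(blobs(r['frame'],*C[k],w),key=lambda b:b[0][4])
        vx,vy,x,y=cv2.fitLine(b[2],cv2.DIST_L2,0,.01,.01).ravel();pp.append((b[1],np.array([vx,vy]),b[0]))
    p,e=tri(t,pp[0][0],s,pp[1][0])
    n=[]
    for r,q in zip((t,s),pp):
        c,d=ray(r,q[0]);_,d2=ray(r,q[0]+5*q[1]);n.append(np.cross(d,d2))
    a=np.cross(*n);a/=np.linalg.norm(a);a*=np.sign(a[2])
    print(k,'capcentre',p.round(4),np.round(e,4),'axis',a.round(3),'tilt',np.degrees(np.arccos(a[2])),'az',np.degrees(np.arctan2(a[1],a[0])),'foot',(p-.1375*a).round(4),pp[0][2],pp[1][2])
for n,r,w in(('top',t,(315,170,365,220)),('side',s,(270,145,320,210))):
    for b in blobs(r['frame'],*B,w):
        el=cv2.fitEllipse(cv2.convexHull(b[2])) if len(b[2])>20 else None
        print(n,b[0],b[1].round(1),el, [onz(r,el[0],z).round(4) for z in(.003,.085,.092)] if el else '')
f=s['frame'];g=t['frame']
a=cv2.resize(g[130:225,130:380],None,fx=3,fy=3);c=cv2.resize(f[140:330,140:330],(290,290))
o=np.zeros((580,760,3),np.uint8);o[:285,:750]=a;o[288:578,:290]=c;save('crop0',o)
E
```

```text
blue capcentre [0.5484 0.2901 0.146 ] [0.0008 0.0008] axis [0.485 0.074 0.871] tilt 29.40617920408816 az 8.668620591719595 foot [0.4817 0.2799 0.0262] [143 148  17  22 222] [158 225  30  32 492]
orange capcentre [0.5575 0.2054 0.1457] [0.0005 0.0005] axis [0.51  0.058 0.858] tilt 30.872385517710065 az 6.542001314650093 foot [0.4874 0.1973 0.0277] [187 144  14  22 205] [181 195  27  29 395]
green capcentre [0.567  0.1207 0.1455] [0.0006 0.0006] axis [0.501 0.053 0.864] tilt 30.240252357186424 az 6.026763922678538 foot [0.4981 0.1134 0.0267] [230 141  13  21 193] [200 170  25  27 328]
top [331 182  27  28 158] [342.7 196.6] ((344.4127197265625, 195.67921447753906), (26.86418342590332, 27.26392936706543), 84.28497314453125) [array([ 0.4912, -0.118 ,  0.003 ]), array([ 0.4864, -0.1062,  0.085 ]), array([ 0.486 , -0.1052,  0.092 ])]
side [280 155  26  20 274] [292.5 167.1] ((292.499267578125, 163.70501708984375), (20.815895080566406, 28.35724449157715), 92.24205780029297) [array([ 0.5317, -0.2487,  0.003 ]), array([ 0.4849, -0.0977,  0.085 ]), array([ 0.4809, -0.0848,  0.092 ])]
side [275 191  36  13 103] [293.3 199.8] ((292.8208923339844, 193.53561401367188), (19.779563903808594, 35.70562744140625), 90.80614471435547) [array([ 0.4878, -0.1069,  0.003 ]), array([0.4478, 0.0221, 0.085 ]), array([0.4444, 0.0332, 0.092 ])]
```

View pics/crop0.png

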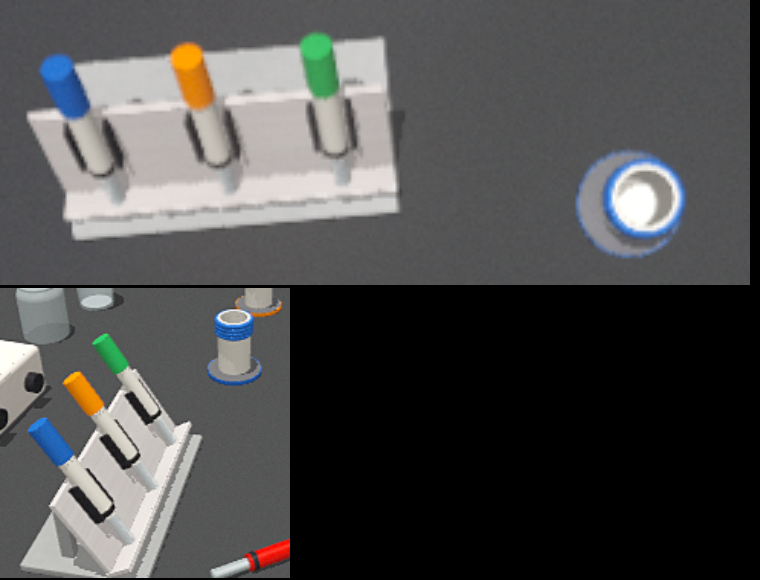

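The crop confirms them: blue cap is the left channel of the rest (60,85 in the crop), and the blue-banded cup is at (645,195). The row direction gives an azimuth of 6.3° for all probes. The plan is to grasp the cap at about (0.550, 0.290, 0.149) with the tool vertical, lift, tilt −30° about y and lower at (0.486, −0.106).

>>> move_arm([
  [[0.75,0.7,0.3],[0,0,-0.2],1],
  [[0.75,0.7,0.3],[0,0,-0.2],1],
  [[0.75,0.7,0.3],[0,0,-0.2],1],
  [[0.75,0.7,0.2],[0,0,-0.2],1],
  [[0.75,0.7,0.2],[0,0,-0.2],1],
], newtons=40)

```text
clock: 0.6
tcp_pos: [0.3058, -0.4124, 0.3025]
orientation: [-0.0, 0.998, 0.066, -0.0]
wrist_force: [-0.5, -0.1, 0.6]
finger_gap: 0.0855
```

```bash
python3 -c "
from h import *
s=env.get_state();print(s['clock'],s['tcp_pos'],s['orientation'],s['joint_pos'])"
```

```text
0.6 [ 0.30578178 -0.41244833  0.30245118] [-1.25642304e-04  9.97834779e-01  6.57703448e-02 -2.68715490e-05] [-1.08931313e+00  1.83168128e-01  2.52805794e-03  1.39040785e+00
  5.23016408e-05  1.92064380e+00]
```

>>> move_arm([
  [[0.4,0.7,0],[0,0,0.9],1],
  [[0.4,0.7,0],[0,0,0.9],1],
  [[0.4,0.7,0],[0,0,0.9],1],
  [[0.4,0.7,0],[0,0,0.9],1],
  [[0.4,0.7,0],[0,0,0.9],1],
])

```text
clock: 1.1
tcp_pos: [0.3852, -0.2724, 0.302]
orientation: [-0.0, 0.927, 0.374, -0.0]
wrist_force: [0.3, 0.9, 1.3]
finger_gap: 0.0853
```

>>> move_arm([
  [[0.3,0.7,0],[0,0,0.9],1],
  [[0.3,0.7,0],[0,0,0.9],1],
  [[0.3,0.7,0],[0,0,0.9],1],
  [[0.3,0.7,0],[0,0,0.9],1],
  [[0.3,0.7,0],[0,0,0.9],1],
])

```text
clock: 1.6
tcp_pos: [0.445, -0.1325, 0.302]
orientation: [-0.0, 0.766, 0.642, -0.0]
wrist_force: [0.5, -0.6, 0.2]
finger_gap: 0.0854
```

>>> move_arm([
  [[0.2,0.7,0],[0,0,0.9],1],
  [[0.2,0.7,0],[0,0,0.9],1],
  [[0.2,0.7,0],[0,0,0.9],1],
  [[0.2,0.7,0],[0,0,0.9],1],
  [[0.2,0.7,0],[0,0,0.9],1],
])

```text
clock: 2.1
tcp_pos: [0.4849, 0.0075, 0.302]
orientation: [-0.0, 0.53, 0.848, -0.0]
wrist_force: [0.6, -0.2, 0.3]
finger_gap: 0.0858
```

>>> move_arm([
  [[0.2,0.7,0],[0,0,0.9],1],
  [[0.2,0.7,0],[0,0,0.9],1],
  [[0.2,0.7,0],[0,0,0.9],1],
  [[0.2,0.7,0],[0,0,0.9],1],
  [[0.2,0.7,0],[0,0,0.9],1],
])

```text
clock: 2.6
tcp_pos: [0.5249, 0.1474, 0.3018]
orientation: [-0.0, 0.242, 0.97, -0.0]
wrist_force: [-0.2, -0.5, -0.2]
finger_gap: 0.0855
```

```bash
python3 -c "
from h import *
s=env.get_state();q=s['orientation'];print(s['clock'],s['tcp_pos'],q,np.degrees(2*np.arctan2(q[2],q[1])),s['joint_pos'])"
```

```text
2.6 [0.524853   0.14742233 0.3018271 ] [-4.22213979e-04  2.42495048e-01  9.70152541e-01 -1.44087695e-04] 151.9323030989364 [1.26530973e-01 2.46596042e-01 8.14230972e-02 1.40651482e+00
 3.79929043e-05 6.16404680e-01]
```

>>> move_arm([
  [[0.13,0.71,-0.2],[0,0,0.86],1],
  [[0.13,0.71,-0.2],[0,0,0.86],1],
  [[0.13,0.71,-0.2],[0,0,0.86],1],
  [[0.13,0.71,-0.2],[0,0,0.86],1],
  [[0.13,0.72,-0.2],[0,0,0.86],1],
])

```text
clock: 3.1
tcp_pos: [0.5507, 0.2897, 0.2614]
orientation: [-0.001, -0.055, 0.998, -0.0]
wrist_force: [0.1, -0.0, 0.3]
finger_gap: 0.0852
```

Run:
```python
from m import *
s=env.get_state();q=s['orientation'];print(s['tcp_pos'],q,s['joint_pos'])
from scipy.spatial.transform import Rotation as R
r=eyes.read_camera('wrist');save('w1',r['frame'])
T=np.eye(4);T[:3,:3]=R.from_quat([q[1],q[2],q[3],q[0]]).as_matrix();T[:3,3]=s['tcp_pos']
r['camera_from_world']=np.linalg.inv(T@r['mount'])
a=np.array([.4972,.0549,.866]);c=np.array([.5484,.2901,.146])
for k in(-.0225,0,.0225):print('pred',proj(r,c+k*a))
b=max(blobs(r['frame'],(100,110,40),(125,255,255),(0,0,560,420)),key=lambda b:b[0][4]);print(b[0],b[1])
print('centroid on z=.146',onz(r,b[1],.146))
```

```text
[0.5507246  0.28971082 0.26138771] [-5.27499065e-04 -5.50718156e-02  9.98482245e-01 -1.54729136e-04] [3.55348647e-01 4.06802475e-01 2.08173139e-01 1.37326632e+00
 1.64101576e-05 2.45149238e-01]
pred [284.78143016 183.99990011]
pred [284.83356171 204.59009773]
pred [284.89227079 227.77819809]
[ 269  174   30   60 1563] [283.69673704 204.19897633]
centroid on z=.146 [0.54818132 0.28919495 0.146     ]
```

View pics/w1.png

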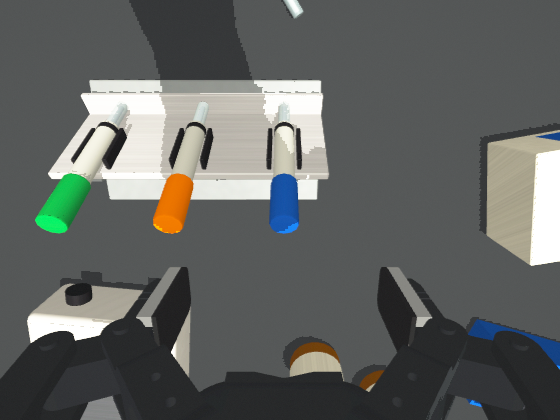

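The wrist view shows the blue cap centred at (284,204), where it was predicted to within about 1 px. The fingers are clear of the orange neighbour at (173,205). Descending.

>>> move_arm([
  [[0,0,-0.7],[0,0,0],1],
  [[0,0,-0.7],[0,0,0],1],
  [[0,0,-0.6],[0,0,0],1],
  [[0,0,-0.5],[0,0,0],1],
  [[0,0,-0.3],[0,0,0],1],
])

```text
clock: 3.65
tcp_pos: [0.5497, 0.2881, 0.1479]
orientation: [-0.002, -0.052, 0.999, -0.0]
wrist_force: [0.1, 0.2, -0.6]
finger_gap: 0.0856
```

>>> move_arm([
  [[0,0,0],[0,0,0],-1],
  [[0,0,0],[0,0,0],-1],
  [[0,0,0],[0,0,0],-1],
  [[0,0,0],[0,0,0],-1],
  [[0,0,0],[0,0,0],-1],
], newtons=40)

```text
clock: 4.15
tcp_pos: [0.5516, 0.2889, 0.1516]
orientation: [0.001, -0.053, 0.999, 0.0]
wrist_force: [0.6, -0.3, 2.9]
finger_gap: 0.0209
```

>>> move_arm([
  [[0,0,0],[0,0,0],-1],
  [[0,0,0],[0,0,0],-1],
  [[0,0,0],[0,0,0],-1],
])

```text
clock: 4.45
tcp_pos: [0.5517, 0.2889, 0.1516]
orientation: [0.001, -0.053, 0.999, 0.0]
wrist_force: [0.2, 0.4, 7.0]
finger_gap: 0.021
```

Gripped (gap 21 mm on the 22 mm cap). Lifting straight up.

>>> move_arm([
  [[0,0,0.3],[0,0,0],-1],
  [[0,0,0.6],[0,0,0],-1],
  [[0,0,0.8],[0,0,0],-1],
  [[0,0,0.8],[0,0,0],-1],
  [[0,0,0.8],[0,0,0],-1],
], newtons=60)

```text
clock: 4.95
tcp_pos: [0.5504, 0.2884, 0.2837]
orientation: [-0.0, -0.053, 0.999, -0.0]
wrist_force: [0.8, 0.4, -0.7]
finger_gap: 0.0208
```

>>> move_arm([
  [[0,0,0.8],[0,0,0],-1],
  [[0,0,0.8],[0,0,0],-1],
  [[0,0,0.4],[0,0,0],-1],
  [[0,0,0],[0,0,0],-1],
])

```text
clock: 5.35
tcp_pos: [0.5515, 0.2888, 0.3655]
orientation: [0.002, -0.053, 0.999, 0.001]
wrist_force: [1.0, -0.5, -1.0]
finger_gap: 0.0206
```

Run:
```python
from h import *
r=eyes.read_camera('side');save('s2',r['frame'])
r=eyes.read_camera('wrist');save('w2',r['frame'])
```

```text
(no output)
```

View pics/s2.png

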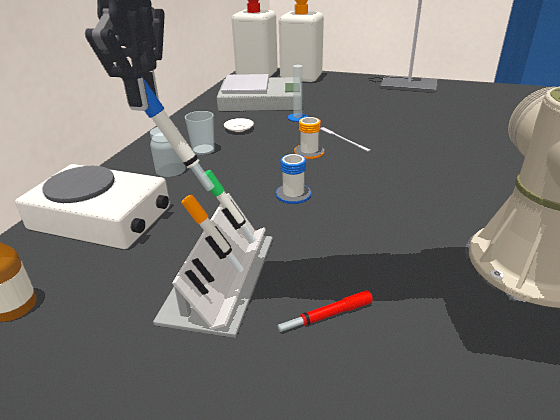

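View pics/w2.png

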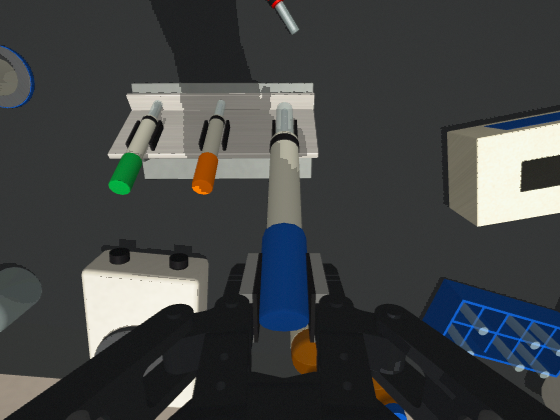

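The side view shows the probe held by the cap at (150,100) with its tip at about (200,180). Its channel is empty and the two neighbours are unmoved. Next I'll tilt it upright while carrying it.

>>> move_arm([
  [[-0.1,-0.4,0],[0.08,-0.75,0],-1],
  [[-0.1,-0.6,0],[0.08,-0.75,0],-1],
  [[-0.1,-0.8,0],[0.08,-0.75,0],-1],
  [[-0.1,-0.8,0],[0.08,-0.75,0],-1],
  [[-0.1,-0.8,0],[0.08,-0.75,0],-1],
])

```text
clock: 5.95
tcp_pos: [0.5293, 0.1516, 0.36]
orientation: [0.261, -0.051, 0.964, 0.014]
wrist_force: [0.9, -0.5, -1.0]
finger_gap: 0.0207
```

>>> move_arm([
  [[-0.1,-0.8,0],[0,0,0],-1],
  [[-0.2,-0.8,0],[0,0,0],-1],
  [[-0.2,-0.8,0],[0,0,0],-1],
  [[-0.2,-0.8,0],[0,0,0],-1],
  [[-0.2,-0.8,0],[0,0,0],-1],
])

```text
clock: 6.45
tcp_pos: [0.4931, -0.0081, 0.3599]
orientation: [0.258, -0.051, 0.965, 0.015]
wrist_force: [0.6, -0.5, -1.5]
finger_gap: 0.0203
```

>>> move_arm([
  [[-0.1,-0.8,0],[0,0,0],-1],
  [[-0.1,-0.8,0],[0,0,0],-1],
  [[-0.1,-0.7,0],[0,0,0],-1],
  [[0,0,0],[0,0,0],-1],
  [[0,0,0],[0,0,0],-1],
])

```text
clock: 6.95
tcp_pos: [0.482, -0.0996, 0.3603]
orientation: [0.258, -0.05, 0.965, 0.015]
wrist_force: [0.4, -0.4, -2.1]
finger_gap: 0.0204
```

Run:
```python
from h import *
s=env.get_state();print(s['joint_pos'])
for n in('side','top'):
    r=eyes.read_camera(n);save(n+'3',r['frame']);np.savez('pics/'+n+'3.npz',**{k:r[k] for k in r if k in('frame','mtx','camera_from_world')})
```

```text
[-0.5471837  -0.23296658 -0.38284241  0.99159798  0.309853   -0.58173856]
```

View pics/side3.png

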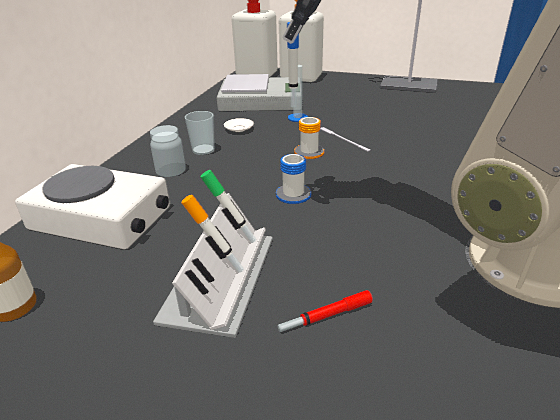

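View pics/top3.png

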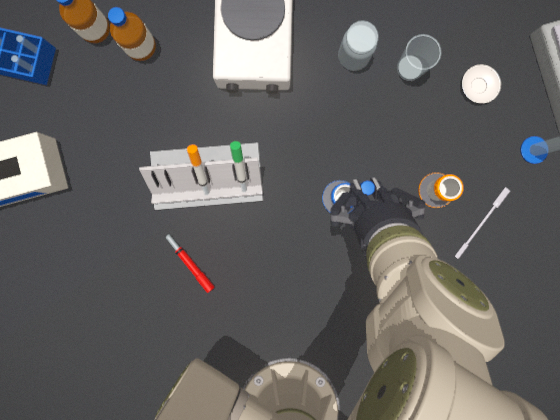

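Run:
```python
from m import *
from scipy.spatial.transform import Rotation as R
s=env.get_state();q=s['orientation'];R1=R.from_quat(np.r_[q[1:],q[0]])
q0=np.array([0,-.053,.999,0]);q0/=np.linalg.norm(q0);R0=R.from_quat(np.r_[q0[1:],q0[0]])
a0=np.array([.4972,.0549,.866]);c0=np.array([.5482,.2895,.146])
T=R1*R0.inv();tcp0=np.array([.5516,.2889,.1516])
a=T.apply(a0);c=s['tcp_pos']+T.apply(c0-tcp0)
print('tcp',s['tcp_pos'],q,'axis',a.round(3),'foot',c-.1375*a,'cap',c)
r=eyes.read_camera('wrist')
M=np.eye(4);M[:3,:3]=R1.as_matrix();M[:3,3]=s['tcp_pos'];r['camera_from_world']=np.linalg.inv(M@r['mount'])
f=r['frame'].copy()
for k in(0,.04,.115,.16):
    u=proj(r,c+(k-.1375)*a);print('wrist',k,u);cv2.circle(f,tuple(int(round(v)) for v in u),3,(255,0,255),1)
save('w3',f)
for n in('top3','side3'):
    d=load(n);print(n,[proj(d,c+(k-.1375)*a).round(1).tolist() for k in(0,.04,.115,.16)])
    save(n+'c',cv2.resize(d['frame'][0:130,230:360] if n[0]=='s' else d['frame'][150:230,310:450],None,fx=4,fy=4))
```

```text
tcp [ 0.48237673 -0.09846168  0.36107691] [ 0.2590526  -0.05089976  0.96440853  0.01473606] axis [-0.001 -0.     1.   ] foot [ 0.48236596 -0.09747822  0.2170582 ] cap [ 0.48221027 -0.09750419  0.35457033]
wrist 0 [284.90494662 108.9905253 ]
wrist 0.04 [285.17229147 143.0714212 ]
wrist 0.115 [285.90873208 236.95224973]
wrist 0.16 [286.61554707 327.05642917]
top3 [[350.1, 193.8], [353.7, 192.5], [361.6, 189.6], [367.2, 187.6]]
side3 [[293.0, 105.5], [292.8, 86.0], [292.5, 46.5], [292.3, 20.9]]
```

View pics/w3.png

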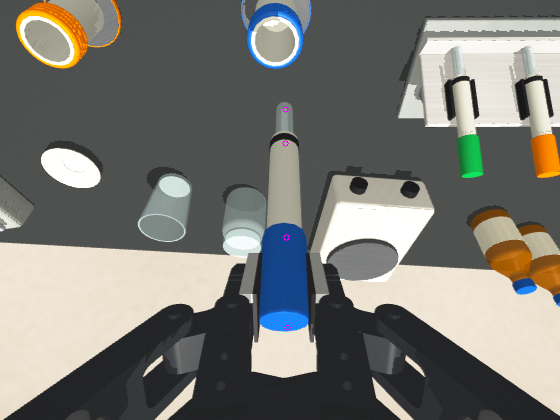

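View pics/side3c.png

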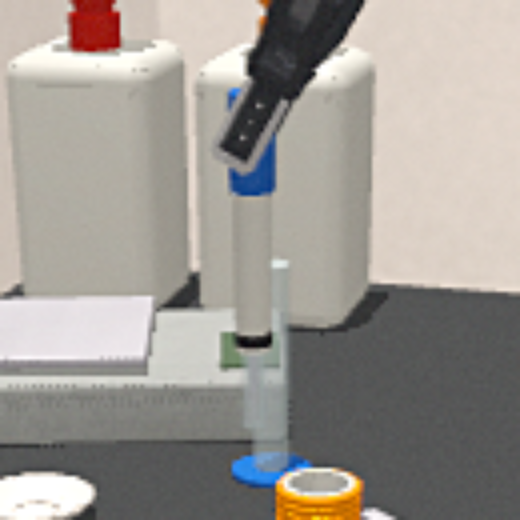

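View pics/top3c.png

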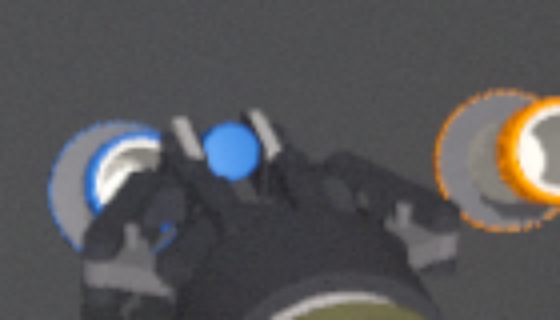

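The predicted axis points fall on the probe in the wrist view: tip at (285,105), cap at (287,320). The side view agrees, with the probe vertical and its foot at about (293,106). I'll correct x by +3.7 mm and y by −8 mm, lower to just above the rim and recheck.

>>> move_arm([
  [[0.1,-0.2,-0.5],[0,0,0],-1],
  [[0,0,-0.7],[0,0,0],-1],
  [[0,0,-0.7],[0,0,0],-1],
  [[0,0,-0.5],[0,0,0],-1],
  [[0,0,0],[0,0,0],-1],
])

```text
clock: 7.6
tcp_pos: [0.485, -0.1049, 0.2625]
orientation: [0.257, -0.051, 0.965, 0.016]
wrist_force: [0.2, 0.6, -1.1]
finger_gap: 0.0207
```

```bash
cat > chk.py <<'E'
from m import *
from scipy.spatial.transform import Rotation as R
import sys
s=env.get_state();q=s['orientation'];R1=R.from_quat(np.r_[q[1:],q[0]])
q0=np.array([0,-.053,.999,0]);q0/=np.linalg.norm(q0);R0=R.from_quat(np.r_[q0[1:],q0[0]])
a0=np.array([.4972,.0549,.866]);c0=np.array([.5482,.2895,.146])
T=R1*R0.inv();tcp0=np.array([.5516,.2889,.1516])
a=T.apply(a0);c=s['tcp_pos']+T.apply(c0-tcp0)
print('tcp',s['tcp_pos'],'axis',a.round(3),'foot',c-.1375*a,s['wrist_force'])
r=eyes.read_camera('wrist')
M=np.eye(4);M[:3,:3]=R1.as_matrix();M[:3,3]=s['tcp_pos'];r['camera_from_world']=np.linalg.inv(M@r['mount'])
f=r['frame'].copy()
for b in blobs(f,(100,110,40),(125,255,255),(180,0,400,230)):
    if b[0][4]>200:
        el=cv2.fitEllipse(cv2.convexHull(b[2]));print(b[0],el,onz(r,el[0],.089).round(4))
for p in (c-.1375*a,c-.0975*a,np.array([.486,-.106,.092]),np.array([.486,-.106,.012])):
    cv2.circle(f,tuple(int(round(v)) for v in proj(r,p)),3,(255,0,255),1)
save(sys.argv[1],f)
d=eyes.read_camera('side');g=d['frame'];print('side foot',proj(d,c-.1375*a))
save(sys.argv[1]+'s',cv2.resize(g[50:220,220:370],None,fx=3.5,fy=3.5))
E
python3 chk.py c4
```

```text
tcp [ 0.48495189 -0.10488869  0.26254899] axis [ 0.003 -0.002  1.   ] foot [ 0.48437026 -0.10359294  0.11853393] [ 0.22945713  0.57992678 -1.12541077]
[ 238    0   86  122 2131] ((280.4846496582031, 58.18662643432617), (89.19430541992188, 126.9900131225586), 179.63967895507812) [ 0.4609 -0.1093  0.089 ]
side foot [293.37387865 148.60380459]
```

View pics/c4.png

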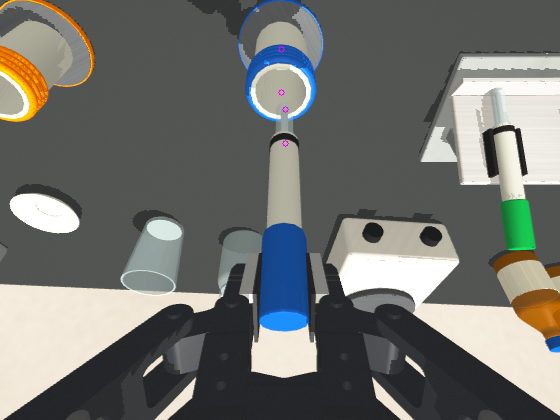

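View pics/c4s.png

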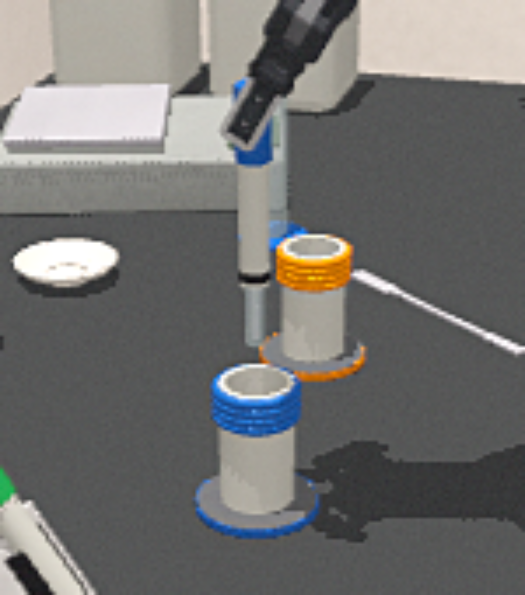

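The cup rim is centred at (281,91), on its predicted marker, and the tip at (285,109) is nearly above it. I'll lower with a 2 mm trim.

>>> move_arm([
  [[0.04,-0.06,-0.4],[0,0,0],-1],
  [[0,0,-0.5],[0,0,0],-1],
  [[0,0,-0.5],[0,0,0],-1],
  [[0,0,-0.4],[0,0,0],-1],
  [[0,0,-0.2],[0,0,0],-1],
])

```text
clock: 8.2
tcp_pos: [0.489, -0.1096, 0.1867]
orientation: [0.26, -0.051, 0.964, 0.014]
wrist_force: [0.6, 0.1, -1.0]
finger_gap: 0.0205
```

>>> move_arm([
  [[0,0,-0.2],[0,0,0],-1],
  [[0,0,-0.1],[0,0,0],-1],
  [[0,0,0],[0,0,0],-1],
  [[0,0,0],[0,0,0],-1],
])

```text
clock: 8.6
tcp_pos: [0.489, -0.11, 0.175]
orientation: [0.26, -0.051, 0.964, 0.014]
wrist_force: [-0.6, -1.3, -0.2]
finger_gap: 0.0206
```

```bash
python3 chk.py c5
```

```text
tcp [ 0.48895494 -0.11001119  0.17501681] axis [-0.004  0.002  1.   ] foot [ 0.48933399 -0.10928683  0.03099706] [-0.59002229 -1.31979444 -0.1632555 ]
[ 236   31  106  160 3814] ((288.9529113769531, 111.40816497802734), (117.47860717773438, 165.64833068847656), 179.41030883789062) [ 0.4541 -0.1111  0.089 ]
side foot [292.36057957 182.37906745]
```

View pics/c5.png

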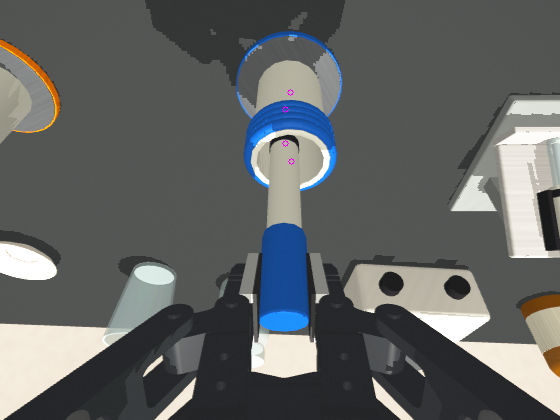

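View pics/c5s.png

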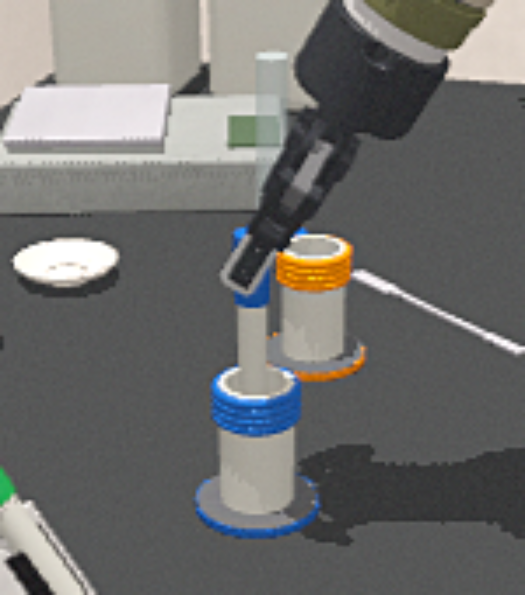

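The probe is inside the blue cup: the rim is centred at about (291,158) and the rod at 284, roughly 4 mm to one side. I'll trim and lower in small steps while watching the force.

>>> move_arm([
  [[-0.05,0.08,-0.1],[0,0,0],-1],
  [[0,0,-0.1],[0,0,0],-1],
  [[0,0,-0.05],[0,0,0],-1],
  [[0,0,0],[0,0,0],-1],
])

```text
clock: 9.1
tcp_pos: [0.4861, -0.1063, 0.1637]
orientation: [0.259, -0.051, 0.964, 0.014]
wrist_force: [0.6, -0.1, -1.8]
finger_gap: 0.0202
```

>>> move_arm([
  [[0,0,-0.05],[0,0,0],-1],
  [[0,0,0],[0,0,0],-1],
])

```text
clock: 9.3
tcp_pos: [0.4864, -0.1066, 0.1621]
orientation: [0.26, -0.051, 0.964, 0.014]
wrist_force: [-0.5, 0.6, -1.7]
finger_gap: 0.0204
```

```bash
python3 chk.py c6
```

```text
tcp [ 0.48642506 -0.106557    0.16207003] axis [-0.003  0.001  1.   ] foot [ 0.48662538 -0.10573298  0.01805046] [-0.46281336  0.62617588 -1.74288286]
[ 230   42  109  165 4160] ((283.3753356933594, 125.72970581054688), (122.1772232055664, 171.65835571289062), 0.07284663617610931) [ 0.4518 -0.1105  0.089 ]
side foot [293.10216105 188.2201083 ]
```

View pics/c6.png

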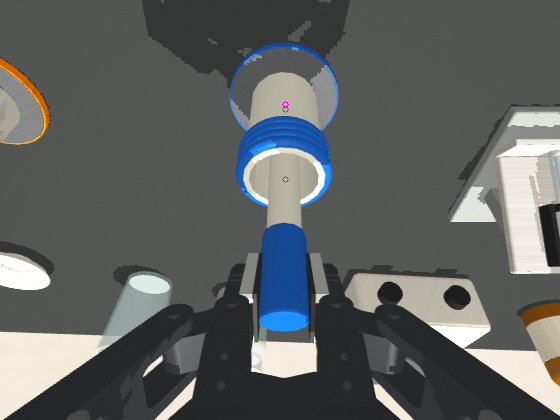

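The rod is now centred in the rim at (285,175), with the foot about 6 mm above the floor. Easing down in 2 mm steps.

>>> move_arm([
  [[0,0,-0.05],[0,0,0],-1],
  [[0,0,0],[0,0,0],-1],
  [[0,0,0],[0,0,0],-1],
])

```text
clock: 9.7
tcp_pos: [0.4864, -0.1065, 0.1602]
orientation: [0.26, -0.051, 0.964, 0.014]
wrist_force: [-0.2, -0.2, -0.8]
finger_gap: 0.0205
```

>>> move_arm([
  [[0,0,-0.05],[0,0,0],-1],
  [[0,0,0],[0,0,0],-1],
  [[0,0,0],[0,0,0],-1],
])

```text
clock: 10.0
tcp_pos: [0.4868, -0.1068, 0.1587]
orientation: [0.26, -0.051, 0.964, 0.014]
wrist_force: [0.1, -0.5, 1.1]
finger_gap: 0.0205
```

>>> move_arm([
  [[0,0,0],[0,0,0],-0.2],
  [[0,0,0],[0,0,0],0.2],
  [[0,0,0],[0,0,0],0.6],
  [[0,0,0],[0,0,0],1],
  [[0,0,0],[0,0,0],1],
])

```text
clock: 10.5
tcp_pos: [0.4865, -0.1066, 0.1583]
orientation: [0.26, -0.051, 0.964, 0.014]
wrist_force: [1.4, 0.1, 0.4]
finger_gap: 0.0851
```

```bash
python3 chk.py c7
```

```text
tcp [ 0.48646559 -0.10656988  0.15828594] axis [-0.003  0.001  1.   ] foot [ 0.48669834 -0.10576843  0.01426629] [1.38989042 0.08469484 0.42350207]
[ 229   45  110  167 4304] ((283.4910583496094, 129.0748291015625), (123.88514709472656, 174.96981811523438), 179.84312438964844) [ 0.4512 -0.1106  0.089 ]
side foot [293.09181247 189.63516083]
```

View pics/c7.png

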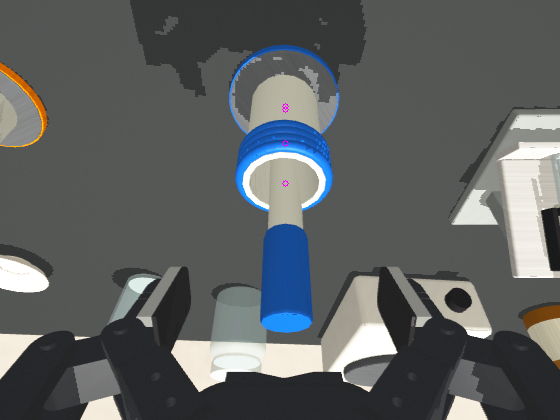

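The fingers are open and the probe stands centred, with its cap at (286,280). I'll retreat back along the tool.

>>> move_arm([
  [[-0.25,0,0.45],[0,0,0],1],
  [[-0.4,0,0.75],[0,0,0],1],
  [[-0.4,0,0.75],[0,0,0],1],
  [[-0.4,0,0.75],[0,0,0],1],
  [[-0.2,0,0.4],[0,0,0],1],
])

```text
clock: 11.1
tcp_pos: [0.4203, -0.1069, 0.2852]
orientation: [0.261, -0.051, 0.964, 0.013]
wrist_force: [0.1, 0.3, 0.4]
finger_gap: 0.0855
```

>>> move_arm([
  [[-0.4,-0.6,0.2],[0,0,0],1],
  [[-0.4,-0.6,0],[0,0,0],1],
  [[0,-0.6,0],[0,0,0],1],
  [[0,-0.6,0],[0,0,0],1],
  [[0,0,0],[0,0,0],1],
])

```text
clock: 11.6
tcp_pos: [0.3886, -0.2054, 0.2905]
orientation: [0.26, -0.049, 0.964, 0.013]
wrist_force: [-0.1, 0.9, -0.6]
finger_gap: 0.0857
```

```bash
python3 - <<'E'
from m import *
for n in('side','top'):
    r=eyes.read_camera(n);save(n+'8',r['frame']);np.savez('pics/'+n+'8.npz',**{k:r[k] for k in r if k in('frame','mtx','camera_from_world')})
E
python3 - <<'E'
from m import *
t,s=load('top8'),load('side8')
C={'orange':((5,150,80),(22,255,255)),'green':((45,110,40),(85,255,255)),'blue':((100,110,40),(125,255,255))}
W={'orange':((180,138,208,175),(178,190,212,230)),'green':((225,135,250,170),(195,165,230,200)),'blue':((325,170,375,220),(270,90,320,152))}
for k in C:
    for r,w in zip((t,s),W[k]): print(k,[(b[0].tolist(),b[1].round(1).tolist()) for b in blobs(r['frame'],*C[k],w)])
for h in(.012,.127,.172):print(h,proj(t,np.array([.486,-.106,h])),proj(s,np.array([.486,-.106,h])))
save('s8c',cv2.resize(s['frame'][100:330,150:350],None,fx=2.6,fy=2.6));save('t8c',cv2.resize(t['frame'][130:230,130:390],None,fx=3,fy=3))
E
```

```text
orange [([187, 144, 14, 22, 204], [193.6, 154.7])]
orange [([181, 195, 27, 29, 395], [194.3, 208.5])]
green [([230, 141, 13, 21, 193], [236.2, 150.9])]
green [([200, 170, 25, 27, 328], [212.0, 182.6])]
blue [([331, 182, 27, 28, 279], [345.6, 195.3])]
blue [([288, 114, 20, 8, 84], [295.2, 117.4]), ([288, 123, 11, 23, 226], [292.5, 133.8])]
0.012 [339.71859296 197.58888577] [293.42280805 190.47983737]
0.127 [347.31385558 194.74816772] [292.93542939 144.4560635 ]
0.172 [350.83408568 193.43156003] [292.72675311 124.75050206]
```

View pics/s8c.png

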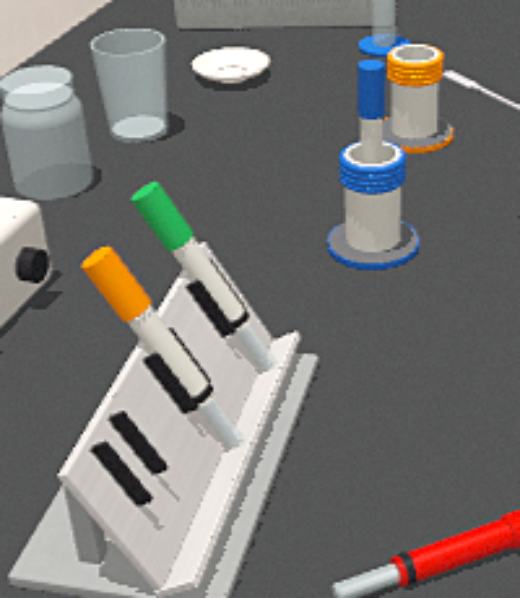

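View pics/t8c.png

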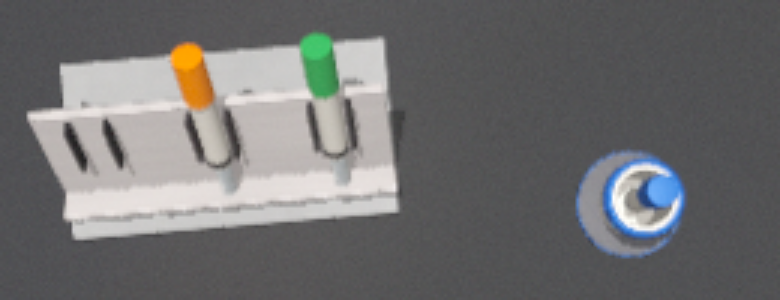

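Both views show the probe upright in the blue cup, and the orange and green caps at the same pixels as at the start. The arm is clear.

```bash
python3 -c "
from h import *
s=env.get_state();print(s['clock'],abs(np.array(s['qvel'])).max());print(job.hand_in())"
```

```text
11.7 0.023405158776808533
the job is handed in; nothing more can be done
None
```

The blue-capped probe now stands upright, tip down, in the blue-banded cup, and I handed the job in at 11.7 s; no verdict was reported.

I gripped it by the cap, lifted it clear of its neighbours and tilted it upright. I then lowered it until the foot was about 2–3 mm above the floor (an estimate from the arm's pose), let go and backed away.

- **Blue probe:** in the last top and side views it stands centred and vertical, within a pixel or two of where it should be.
- **Other probes:** the orange and green caps are at the same pixels as at the start.
- **Arm:** it is clear of everything, and the wrist force was about 1 N or less.
- **Checks that disagreed:** the wrist-camera ellipse fit of the cup's band came out about 25–35 mm off in x, because the fit took in the band's outer side wall. I did not use it and relied on the top and side view position of the cup, which agreed with the rim in the wrist picture. Part-way down, the probe sat about 4 mm off centre in the cup, and I corrected that before lowering it further.

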